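# Take the wax pot off the gas warmer and shut the warmer's valve collar

### The arm

A 6-joint arm with a two-finger parallel gripper is mounted at the origin on a cart in front of the work surface, level with it; the furniture and walls round the work are solid. World frame = base frame: x ahead of the robot, y to its left, z up, the work surface at z = 0. Lengths are in mm, angles in degrees, forces in N, time in s.
With the tool pointing down it reaches from about 300 to 850 mm from the base axis. Payload 4.2 kg.
Tool frame: the origin (TCP) lies on the centre line of the jaws, within the pads' length; the fingertips stand 11 mm ahead of it and the grasp point (between the pads) lies 8 mm behind it; z points along the fingers, y is the line along which they close (so a half turn about z gives the same grasp; the last joint's range is limited). The gripper opens to 91 mm and grips with 3 to 60 N. Pads are 32 mm wide; open, the fingers measure 118 mm over their backs; the gripper's body (76 mm by 178 mm) begins 60 mm behind the grasp point.
Start: joints at [-69.844, 18.312, 89.639, -0, 72.044, -1.146], TCP at [208.897, -535.727, 224.976] pointing down, gripper open.
Joint ranges: [-177.97, 177.97], [-48.28, 115.42], [12.27, 149.76], [-77.06, 257.06], [2.81, 150.46], [-146.56, 146.56]. Speed limits (degrees/s): [147.25, 147.25, 180, 180, 180, 180].

### API

Orientations are given as [roll, pitch, yaw] about the fixed x, y, z axes, in that order (R = Rz(yaw) Ry(pitch) Rx(roll)).
In Python, from workcell import env, grab_frame, camera_model, models gives the robot as it stands.
- The arm moves only by the shell command python3 -m crank 'ROWS' [FORCE]. ROWS is text: rows parted by semicolons, each of 7 numbers parted by spaces: the closure, from -1 (fully open) to 1 (shut), so that 0 is half open, then the shift along the tool's x, y, z in mm, then the turn, a rotation vector about the tool's x, y, z in degrees. A call has 1 to 10 rows; each row shifts and turns the commanded pose from where the row before left it, along the tool's axes as they then stand; what a row does not reach is not made up. A row lasts 1/8 s, in which the tool goes at most 62.5 mm and 10.7 degrees, less where a joint would pass 70% of its speed; a pose out of reach is approached as far as the arm can. A call is refused whole if a number of a shift passes 62.5 or a number of a turn 10.7, either way. A call with a gripper value outside its range is refused whole. The fingers move at their own pace and stop on an object; FORCE is the grip in N (left out, the last holds). Time passes only in rows, so rows that do not move let the fingers close. It gives the time, the measured TCP pose, the force, the opening and the grip force at its end, in the units of the state.
- env.state(): the state, without advancing time (a new reading comes with each control period).
- grab_frame(name): name is "side" or "top"; returns the picture (400x640x3 uint8, blue, green, red); there is no depth.
- camera_model(name): a dict with "K" (3x3 intrinsics, pixels), "k1" (the pictures are not rectified: a ray, as slopes to the right and down, at radius r is drawn at 1 + k1 r^2 times it, then the intrinsics apply), "R" (3x3) and "t" (3): a world point X has camera coordinates R X + t. Camera axes: x right, y down, z forward; pixel columns grow to the right and rows downward; lengths in mm; the calibration is good to about 2 mm. A picture is of the moment at which its call begins. camera_model takes no time and is no camera call.
- env.job_done(): hands the job in; it is judged then, once.
Trained networks look in the newest picture that a camera, given by its name, has taken for a name from the list of things; names that differ only in an ending like _2 or _b are one class to them, and where a whole thing is asked for, a point or a joint stands for the part that bears it (a point fixed in the world has none). Each returns a list of dicts, best first, with "p" (0 to 1); they miss things now and then, are a little off and sometimes report something else, mostly with a low value. They report only what shows in the picture. A call takes as long as a camera call. They do not tell look-alikes from the thing itself.
- models.search_frame(name, camera): "point" ([x, y, z] in mm, in world coordinates, good to about 4 mm: the middle of the surface that is visible of it).
The state is a dict: "time_s": time; "qpos": joint angles; "qvel": joint speeds; "effort": joint torques, N m; "ee_pos": TCP position; "ee_rot": TCP orientation; "force": force on the tool from outside, world axes, zero at the start; "torque": the same for the moment, N m; "gripper_width": finger opening in mm; "gripper_force": force on a finger pad.
Only numpy, scipy, OpenCV 4.12 (cv2) and the standard library are available. Lean on these libraries where they do the work, as an engineer would, in place of code of your own. Each camera call takes 0.05 s, during which the arm holds its last target. There are 200 camera calls.

### The job

The wax pot is warm enough: lift the steel pot by its handle off the gas warmer, keep it upright, and set it down gently in the middle of the white soldering board. Then turn the warmer's valve collar clockwise by its red lug, all the way to the off stop (white mark), so that it clicks home there. Leave the wax packet, the caliper and the scribe where they lie.

Things in the scene. Friction and masses are not known exactly. Their poses are not given: they have to be found in the camera images.
- pot: Dark steel beaker pot with a loop handle, empty, 0.32 to 0.52 kg, at first standing on the warmer. Origin on the underside, z up; the round body is centred 16 mm toward +y: base 98 mm across, wall 106, rim 112 at 101 mm height. Handle toward -y (see pot_handle). The pot is hot: handle it only by the handle, gripping more than 38 mm from the origin toward -y
- pot_base (a point): Centre of the pot's round base, on its underside
- pot_handle (a point): Grasp point in the handle, 57 mm from the pot's origin toward -y, 70 mm above the underside. The handle is 12 mm thick along the pot's x, runs from y = -40 (rim) to -72 mm and from 28 to 82 mm height, and acts as a solid upright tab: pinch it from above, fingers closing along the pot's x
- warmer: Round gas warmer, fixed. Origin at the centre of its underside, z up, +x away from the robot. Dark grey foot 168 mm across, 12.5 mm high; black knurled valve collar 107 mm across, 16 to 37 mm high; flat rimless steel hot plate 103 mm across, top at 50 mm. Marks on the foot, seen from the centre: broad white = off at 137 degrees counter-clockwise from +x, orange = low at 180, two red = high at 223
- valve_collar (a joint): Angle of the collar about the warmer's vertical axis, rad: 0 = off stop (white mark), 0.75 = low (orange), 1.5 = high (two red bars); grows counter-clockwise seen from above, so clockwise shuts it. Sprung detents at these three, to the nearest of which it snaps when let go; hard stop just past 0. Passing a detent takes about 0.22 N m, 3 to 4 N at the lug. Starts at low, high or between
- lug_top (a point): Middle of the top of the collar's red finger lug, 70 mm from the warmer's axis, 44.5 mm above the bench. The lug is an upright tab 10 to 11 mm thick along the turning direction, reaching from 59 to 81 mm from the axis and from 16.5 to 44.5 mm height, over the foot (12.5 mm). Once the pot is off it can be pinched from above across its thickness, or pushed round
- board: White soldering board, 170 x 170 x 12 mm, fixed, lying on the bench beside the warmer. Origin at the centre of its underside, z up
- board_top (a point): Centre of the soldering board's upper face, 12 mm above the bench
- wax_box: Bystander: open wax packet with blue top, 41 x 110 x 32 mm, loose, behind the work; origin on its underside
- caliper: Bystander: steel caliper, 55 x 168 x 8 mm, loose, lying behind the work; origin on its underside
- scribe: Bystander: wooden-handled scribe, 9 x 112 x 9 mm, loose, lying at the bench's front edge; origin on its underside
Mind the look-alikes: they are no part of the job. Leave any blue look-alike of the pot alone.

How it is judged:
By the outcome, as a careful person would: the job done as asked, in the order asked, and still so for the second after the job is handed in, with the robot touching nothing.
It also fails if it takes over 51 s, if anything falls off the work surface, if the arm or the gripper's body presses on something with over 40 N, if the wrist force passes 120 N, or if a joint passes its speed limit or range.

## Working session

There is one attempt and no reset: what is moved stays moved. The work goes in short steps, Python scripts to look and compute and a shell command to move; the robot and the scene stay as the last step left them, time stands still between calls to the robot, and variables do not carry over. Pictures are saved under pics/ and viewed, at most 12 in all, crops included, and the job is handed in when it is done.

```bash
mkdir -p pics; cat > h.py <<'E'
import numpy as np, cv2
from workcell import env, grab_frame, camera_model, models
def proj(n,X):
    c=camera_model(n);p=np.array(c["R"])@np.array(X,float)+np.array(c["t"]);s=p[:2]/p[2];s=s*(1+c["k1"]*(s@s));K=np.array(c["K"]);return K[:2,:2]@s+K[:2,2]
def unproj(n,uv,z):
    c=camera_model(n);K=np.array(c["K"]);d=np.linalg.solve(K[:2,:2],np.array(uv,float)-K[:2,2]);s=d.copy()
    for _ in range(20): s=d/(1+c["k1"]*(s@s))
    R=np.array(c["R"]);t=np.array(c["t"]);r=R.T@np.array([s[0],s[1],1]);o=-R.T@t
    return o+r*(z-o[2])/r[2]
E
python3 - <<'E'
from h import *
for n in("top","side"):
    cv2.imwrite(f"pics/{n}0.png",grab_frame(n)); 
    for k in("pot","pot_handle","warmer","lug_top","board"):
        print(n,k,[(np.round(d["point"]),round(d["p"],2)) for d in models.search_frame(k,n)][:3])
s=env.state();print(s["time_s"],s["ee_pos"],s["ee_rot"])
E
```

```text
top pot [(array([ 543., -296.,   95.]), 0.96), (array([432., 142.,  52.]), 0.6)]
top pot_handle [(array([ 545., -302.,   99.]), 0.93), (array([433., 148.,  49.]), 0.92)]
top warmer [(array([ 553., -245.,   15.]), 0.94)]
top lug_top [(array([ 538., -245.,   33.]), 0.6)]
top board [(array([522., -62.,  14.]), 0.93)]
side pot [(array([ 542., -255.,  119.]), 0.76), (array([740.,  19.,  25.]), 0.67), (array([429., 168.,  68.]), 0.64)]
side pot_handle [(array([ 544., -253.,  118.]), 0.82), (array([436., 167.,  66.]), 0.59)]
side warmer [(array([ 552., -246.,   15.]), 0.78)]
side lug_top [(array([ 542., -251.,   29.]), 0.86)]
side board [(array([537., -65.,   8.]), 0.76)]
0.6 [ 208.89562593 -535.70401842  225.00490174] [1.79993111e+02 8.08195906e-04 2.13057543e+01]
```

View pics/top0.png

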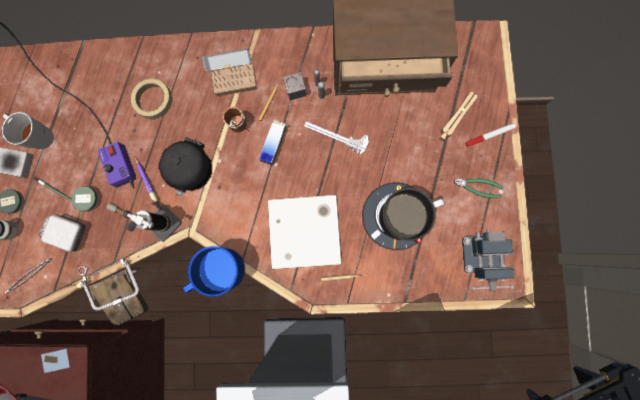

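View pics/side0.png

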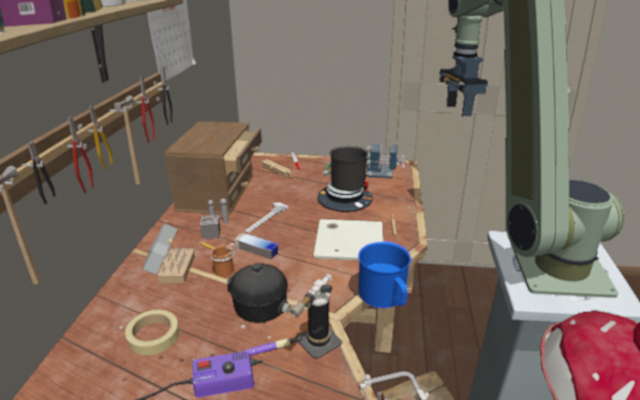

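The top view shows the warmer and pot around (400,215), with the pot handle near (438,203). The board is at (304,232), and the blue look-alike at (215,270). I'll zoom in.

```bash
python3 - <<'E'
from h import *
a=cv2.imread("pics/top0.png")[170:260,350:460]
cv2.imwrite("pics/c1.png",cv2.resize(a,None,fx=6.6,fy=6.6,interpolation=cv2.INTER_CUBIC))
for uv,z in (((438,203),82),((410,214),101),((399,216),12)): print(uv,unproj("top",uv,z).round(1))
for uv in((268,200),(337,196),(341,264),(272,268)): print(unproj("top",uv,12).round(1))
c=camera_model("top"); print(-np.array(c["R"]).T@np.array(c["t"]))
E
```

```text
(438, 203) [ 571.9 -376.3   82. ]
(410, 214) [ 547.1 -307.3  101. ]
(399, 216) [ 550.7 -298.9   12. ]
[600.2  22.9  12. ]
[ 604.9 -148.8   12. ]
[ 438.2 -153.    12. ]
[432.7  15.2  12. ]
[ 473.02593835 -127.30865301  955.4565411 ]
```

View pics/c1.png

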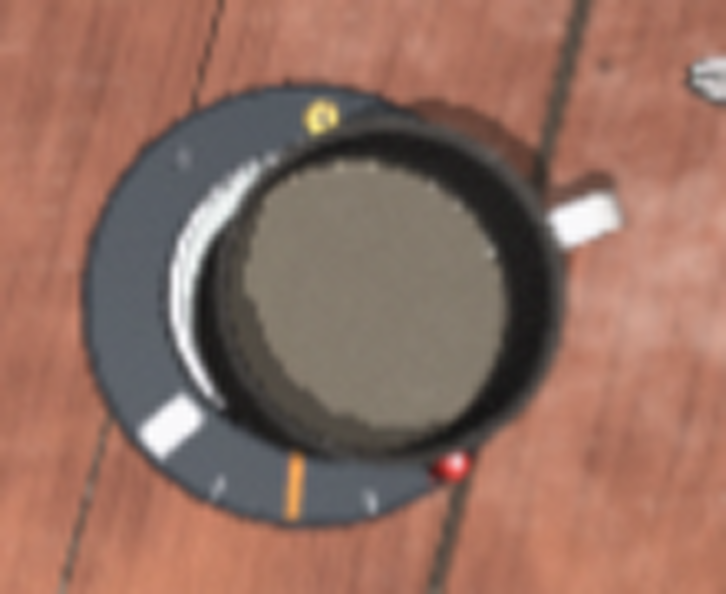

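The crop shows the pot rim centred at crop (387,290), the handle from (553,230) to (620,205), and the red lug at (453,464), past the low mark toward high. The foot is centred near (305,305).

```bash
python3 - <<'E'
from h import *
f=lambda u,v,z:unproj("top",(350+u/6.6,170+v/6.6),z)
rim=f(387,290,101);h1=f(553,230,82);h2=f(620,205,82);lug=f(453,464,44);ft=f(305,305,12.5);og=f(296,487,12.5);wh=f(172,428,12.5)
for n,p in dict(rim=rim,h1=h1,h2=h2,lug=lug,ft=ft,og=og,wh=wh).items(): print(n,p.round(1))
for p in(lug,og,wh):
    d=p-ft;print(np.hypot(*d[:2]),np.degrees(np.arctan2(d[1],d[0])))
d=(h2-rim)[:2];print("handle dir",np.degrees(np.arctan2(d[1],d[0])),np.hypot(*d),np.hypot(*(h1-rim)[:2]), np.hypot(*(rim-ft)[:2]))
print("grasp",rim[:2]+73*d/np.hypot(*d))
E
```

```text
rim [ 547.3 -304.3  101. ]
h1 [ 567.9 -366.5   82. ]
h2 [ 575.9 -390.1   82. ]
lug [ 489.4 -336.2   44. ]
ft [ 550.3 -292.    12.5]
og [ 483.2 -285.3   12.5]
wh [ 506.3 -240.7   12.5]
75.2887875392356 -144.01323816772023
67.40075326956773 174.34259299926188
67.58308396577053 130.69309006680052
handle dir -71.56827073887771 90.44985090328983 65.50826608735812 12.682333336173611
grasp [ 570.36207818 -373.53649624]
```

```bash
python3 -m crank '-1 0 0 0 0 0 -10.5; -1 0 0 0 0 0 -10.5; -1 0 0 0 0 0 -10.5; -1 0 0 0 0 0 -10.5; -1 0 0 0 0 0 -10.5; -1 0 0 0 0 0 -10.5; -1 0 0 0 0 0 -10.5; -1 0 0 0 0 0 -10.5; -1 0 0 0 0 0 -3.1' && python3 -m crank '-1 4 44 0 0 0 0; -1 4 44 0 0 0 0; -1 4 44 0 0 0 0; -1 4 44 0 0 0 0; -1 4 44 0 0 0 0; -1 4 44 0 0 0 0; -1 4 44 0 0 0 0; -1 4 44 0 0 0 0; -1 3.5 42.3 0 0 0 0; -1 0 0 0 0 0 0'
```

```text
time_s: 1.72
ee_pos: [208.9, -535.7, 225.0]
ee_rot: [180.0, 0.0, 108.5]
force: [0.0, -0.6, -0.2]
gripper_width: 91.3
gripper_force: 0.0
time_s: 2.98
ee_pos: [574.3, -375.9, 224.2]
ee_rot: [180.0, -0.0, 108.6]
force: [-0.6, 0.4, -0.7]
gripper_width: 91.1
gripper_force: 0.0
```

```bash
python3 -m crank '-1 0 0 60 0 0 0; -1 0 0 0 0 0 0'; python3 - <<'E'
from h import *
a=grab_frame("top")[150:250,370:490];b=grab_frame("side")[110:220,290:430]
s=env.state();print(s["ee_pos"],s["time_s"])
cv2.imwrite("pics/c2.png",np.hstack([cv2.resize(a,(400,333),interpolation=2),cv2.resize(b,(400,333),interpolation=2)]))
E
```

```text
time_s: 3.22
ee_pos: [568.3, -376.1, 160.2]
ee_rot: [-179.6, -0.5, 108.4]
force: [-0.5, 0.6, 0.3]
gripper_width: 91.1
gripper_force: 0.0
[ 571.50668594 -378.27579892  165.89930226] 3.325
```

View pics/c2.png

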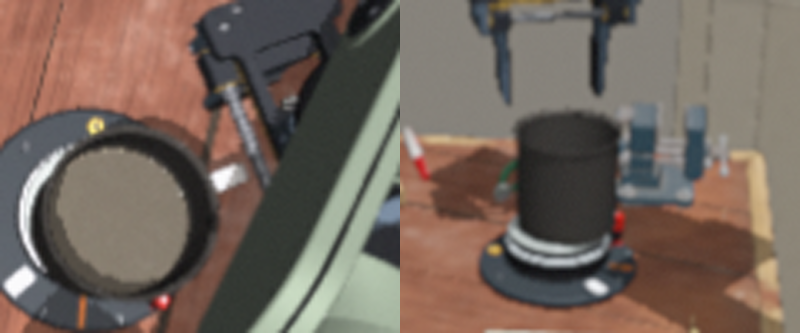

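The fingers straddle the handle, left panel (228,178), and clear the rim. Next I descend and grip.

```bash
python3 -m crank '-1 0 0 20 0 0 0; -1 0 0 20 0 0 0; -1 0 0 12 0 0 0; -1 0 0 8 0 0 0; -1 0 0 0 0 0 0; -0.3 0 0 0 0 0 0' 25; python3 -m crank '0.3 0 0 0 0 0 0; 0.6 0 0 0 0 0 0; 1 0 0 0 0 0 0; 1 0 0 0 0 0 0; 1 0 0 0 0 0 0; 1 0 0 0 0 0 0' 25; python3 -m crank '1 0 0 0 0 0 0;1 0 0 0 0 0 0;1 0 0 0 0 0 0' 60
```

```text
time_s: 4.08
ee_pos: [572.3, -377.9, 105.9]
ee_rot: [179.9, 0.1, 108.4]
force: [0.5, 1.4, -0.5]
gripper_width: 84.0
gripper_force: 0.0
time_s: 4.82
ee_pos: [571.8, -377.5, 104.9]
ee_rot: [-180.0, 0.0, 108.4]
force: [-0.0, 0.2, 1.1]
gripper_width: 24.0
gripper_force: 0.0
time_s: 5.2
ee_pos: [571.9, -377.6, 105.0]
ee_rot: [180.0, 0.0, 108.4]
force: [0.6, -0.3, -0.3]
gripper_width: 11.5
gripper_force: 60.0
```

Gripped at 11.5 mm. Now a gentle lift.

```bash
python3 -m crank '1 0 0 0 0 0 0;1 0 0 -4 0 0 0;1 0 0 -8 0 0 0;1 0 0 -10 0 0 0;1 0 0 -10 0 0 0;1 0 0 -8 0 0 0;1 0 0 0 0 0 0;1 0 0 0 0 0 0' 60; python3 - <<'E'
from h import *
b=grab_frame("side")[70:220,270:450];a=grab_frame("top")[150:250,370:490]
s=env.state();print(s["ee_pos"],s["time_s"],s["force"],s["torque"])
cv2.imwrite("pics/c3.png",np.hstack([cv2.resize(a,(400,333),interpolation=2),cv2.resize(b,(400,333),interpolation=2)]))
E
```

```text
time_s: 6.2
ee_pos: [571.6, -377.4, 144.7]
ee_rot: [-180.0, -0.0, 108.4]
force: [-0.5, 1.1, -5.5]
gripper_width: 11.5
gripper_force: 60.0
[ 571.55284017 -377.38695238  144.4113448 ] 6.3 [ 0.42450538  0.37608719 -4.37929513] [-0.38285863 -0.23365871  0.0370479 ]
```

View pics/c3.png

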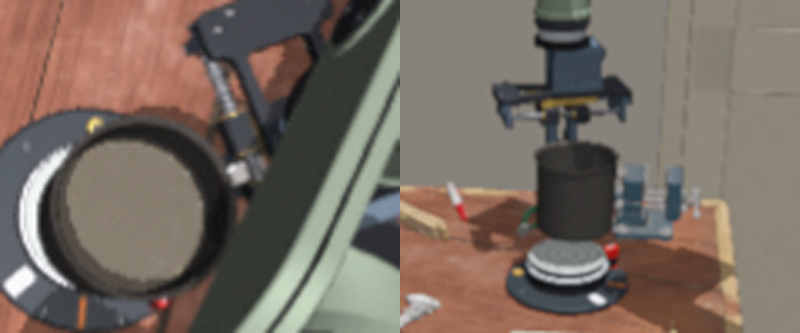

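```bash
python3 -m crank '1 10 2.1 0 0 0 0;1 20 4.1 0 0 0 0;1 30 6.2 0 0 0 0;1 35 7.2 0 0 0 0;1 35 7.2 0 0 0 0;1 35 7.2 0 0 0 0;1 30 6.2 0 0 0 0;1 20 4.1 0 0 0 0;1 12 2.5 0 0 0 0;1 8 1.7 0 0 0 0' 60; python3 -m crank '1 0 0 8 0 0 0;1 0 0 14 0 0 0;1 0 0 16 0 0 0;1 0 0 14 0 0 0;1 0 0 10 0 0 0;1 0 0 5 0 0 0;1 0 0 0 0 0 0;1 0 0 0 0 0 0'; python3 - <<'E'
from h import *
b=grab_frame("side")[130:290,270:450];a=grab_frame("top")[170:290,250:400]
s=env.state();print(s["ee_pos"],s["time_s"],s["force"],s["torque"])
cv2.imwrite("pics/c4.png",np.hstack([cv2.resize(a,(400,320),interpolation=2),cv2.resize(b,(360,320),interpolation=2)]))
E
```

```text
time_s: 7.55
ee_pos: [543.7, -138.9, 145.1]
ee_rot: [180.0, 0.0, 108.4]
force: [-0.1, -0.2, -4.5]
gripper_width: 11.4
gripper_force: 60.0
time_s: 8.55
ee_pos: [544.1, -139.4, 78.5]
ee_rot: [179.9, 0.0, 108.4]
force: [0.0, 0.8, -5.0]
gripper_width: 11.8
gripper_force: 60.0
[ 544.03547217 -139.36174381   78.49572873] 8.65 [-0.4285803  -0.11351817 -4.83487915] [-0.37716105 -0.25636831  0.05622904]
```

View pics/c4.png

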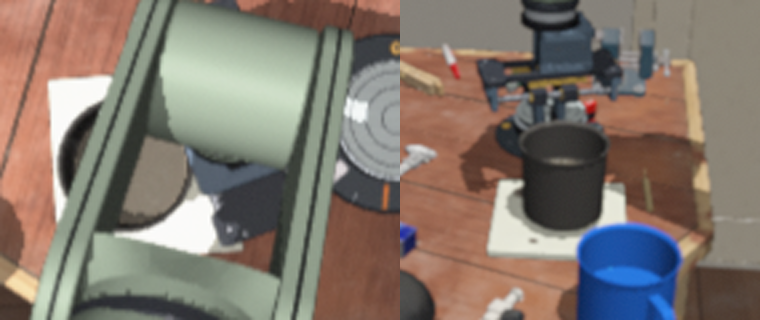

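The pot hangs upright over the board. I'll check its centring numerically before lowering it.

```bash
python3 - <<'E'
from h import *
im=grab_frame("top");z=101+12+11.5
for c in((519,-66),(519,-57)):
  pts=[proj("top",(c[0]+56*np.cos(t),c[1]+56*np.sin(t),z)) for t in np.linspace(0,6.283,60)]
  p=np.array(pts);print(c,p.min(0),p.max(0))
  cv2.polylines(im:=im.copy(),[np.round(p*16).astype(np.int32)],True,(0,0,255) if c[1]==-66 else (0,255,0),1,shift=4)
q=[(600.2,22.9),(604.9,-148.8),(438.2,-153.),(432.7,15.2)]
p=np.array([proj("top",(*a,12)) for a in q]);cv2.polylines(im,[np.round(p*16).astype(np.int32)],True,(255,0,0),1,shift=4)
cv2.imwrite("pics/c5.png",cv2.resize(im[185:285,255:365],None,fx=5.5,fy=5.5,interpolation=cv2.INTER_CUBIC))
E
```

```text
(519, -66) [275.25920838 203.56924731] [326.86967813 255.30660032]
(519, -57) [271.13507038 203.69561244] [322.70324882 255.41454834]
```

View pics/c5.png

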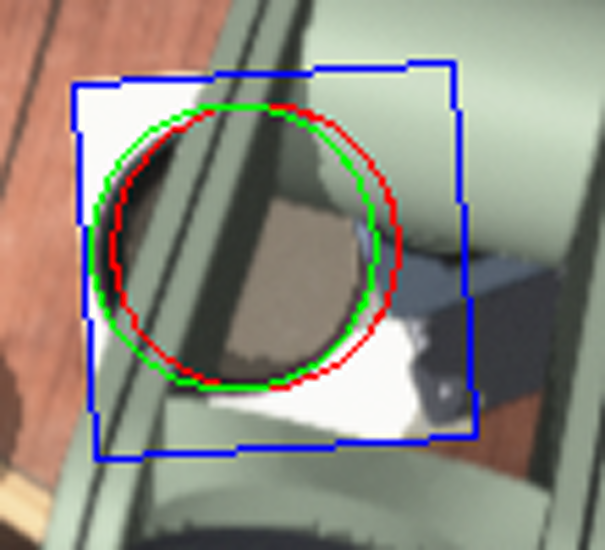

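The rim sits about 4–5 mm to the left of centre, at y≈-61.5 (left rim edge at crop column 103). I'll correct that and lower slowly.

```bash
python3 -m crank '1 -4.5 -1.5 2 0 0 0;1 0 0 3 0 0 0;1 0 0 2 0 0 0;1 0 0 2 0 0 0;1 0 0 0 0 0 0;1 0 0 0 0 0 0'; python3 -m crank '1 0 0 1 0 0 0;1 0 0 0.5 0 0 0;1 0 0 0.5 0 0 0;1 0 0 0 0 0 0'
```

```text
time_s: 9.45
ee_pos: [543.7, -144.0, 69.0]
ee_rot: [180.0, 0.0, 108.4]
force: [-0.3, -0.0, -4.9]
gripper_width: 11.4
gripper_force: 60.0
time_s: 9.95
ee_pos: [543.7, -144.1, 67.1]
ee_rot: [180.0, 0.0, 108.4]
force: [0.5, -0.6, -3.1]
gripper_width: 11.6
gripper_force: 60.0
```

```bash
python3 -m crank '1 0 0 0.5 0 0 0;1 0 0 0.3 0 0 0;1 0 0 0 0 0 0;1 0 0 0 0 0 0'
```

```text
time_s: 10.45
ee_pos: [543.8, -144.2, 66.9]
ee_rot: [180.0, 0.0, 108.4]
force: [-2.5, -0.3, 5.9]
gripper_width: 11.3
gripper_force: 60.0
```

```bash
python3 -m crank '1 0 0 -0.3 0 0 0;1 0 0 0 0 0 0' 10; python3 -m crank '0.6 0 0 0 0 0 0;0.5 0 0 0 0 0 0;0.2 0 0 0 0 0 0;0 0 0 0 0 0 0;0 0 0 0 0 0 0;0 0 0 0 0 0 0' 5
```

```text
time_s: 10.7
ee_pos: [543.9, -144.2, 66.8]
ee_rot: [180.0, 0.0, 108.4]
force: [-1.9, -1.6, 6.0]
gripper_width: 11.8
gripper_force: 10.0
time_s: 11.45
ee_pos: [543.7, -144.0, 66.4]
ee_rot: [180.0, 0.0, 108.4]
force: [0.4, -0.3, 0.1]
gripper_width: 45.6
gripper_force: 0.0
```

```bash
python3 -m crank '0 0 0 -15 0 0 0;0 0 0 -30 0 0 0;0 0 0 -40 0 0 0;0 0 0 -30 0 0 0;0 0 0 -15 0 0 0; 0 -20 0 0 0 0 0;0 -30 0 0 0 0 0;0 -30 0 0 0 0 0;0 -30 0 0 0 0 0; 0 0 0 0 0 0 0'; python3 - <<'E'
from h import *
b=grab_frame("side")[130:290,270:450];im=grab_frame("top")
s=env.state();print(s["ee_pos"],s["time_s"],s["qpos"])
for c in((519,-66),): 
  p=np.array([proj("top",(c[0]+56*np.cos(t),c[1]+56*np.sin(t),113)) for t in np.linspace(0,6.283,60)])
  cv2.polylines(im,[np.round(p*16).astype(np.int32)],True,(0,0,255),1,shift=4)
a=im[170:290,250:450]
cv2.imwrite("pics/c6.png",np.hstack([cv2.resize(a,(500,300),interpolation=2),cv2.resize(b,(300,300),interpolation=2)]))
cv2.imwrite("pics/top6.png",im)
for n in("top","side"):
  print([(d["point"],d["p"]) for d in models.search_frame("lug_top",n)][:2])
E
```

```text
time_s: 12.7
ee_pos: [578.2, -251.0, 194.1]
ee_rot: [-179.9, -0.1, 108.2]
force: [-0.9, -0.7, -0.4]
gripper_width: 45.2
gripper_force: 0.0
[ 577.6734139  -248.67303383  194.80108682] 12.8 [-2.43448913e+01  2.43432706e+01  8.47211410e+01  1.34606628e-02
  7.11158881e+01 -4.26943331e+01]
[]
[([739.6, 20.8, 23.5], 0.48), ([506.6, -280.8, 36.1], 0.43)]
```

View pics/c6.png

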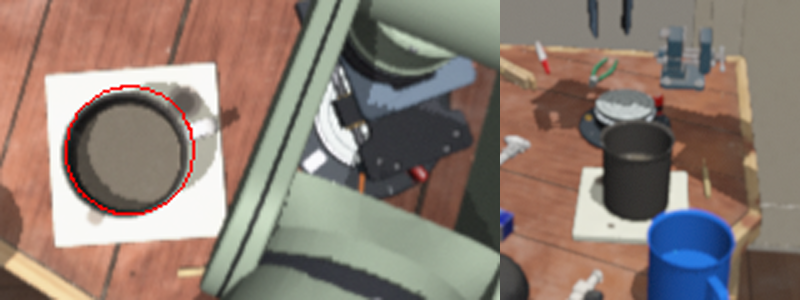

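The pot stands upright and centred on the board, with the rim matching the red target circle. The lug shows at left-panel (418,173). Next I turn the tool and go above the lug.

```bash
python3 -m crank '0 0 0 0 0 0 10.2;0 0 0 0 0 0 10.2;0 0 0 0 0 0 10.2;0 0 0 0 0 0 10.2;0 0 0 0 0 0 10.2;0 0 0 0 0 0 10.2;0 0 0 0 0 0 10.2;0 0 0 0 0 0 0;0 0 0 0 0 0 0' ; python3 -m crank '0 -30.5 4.6 20 0 0 0;0 -30.5 4.6 20 0 0 0;0 -30.5 4.6 20 0 0 0;0 -30.5 4.6 20 0 0 0;0 0 0 0 0 0 0;0 0 0 0 0 0 0'; python3 - <<'E'
from h import *
im=grab_frame("top");b=grab_frame("side")
s=env.state();print(s["ee_pos"],s["ee_rot"],s["time_s"],s["qpos"])
a=im[170:280,330:480];b=b[100:210,300:440]
cv2.imwrite("pics/c7.png",np.hstack([cv2.resize(a,(410,300),interpolation=2),cv2.resize(b,(382,300),interpolation=2)]))
E
```

```text
time_s: 14.02
ee_pos: [578.3, -247.9, 196.6]
ee_rot: [180.0, 0.0, 37.2]
force: [0.1, 0.3, -0.2]
gripper_width: 45.6
gripper_force: 0.0
time_s: 14.78
ee_pos: [492.9, -336.4, 117.1]
ee_rot: [179.9, -0.1, 37.0]
force: [0.1, -0.2, 0.6]
gripper_width: 45.4
gripper_force: 0.0
[ 493.27007215 -336.2021178   117.40649299] [ 1.79889316e+02 -5.22508541e-02  3.70867686e+01] 14.875 [-3.53903161e+01  2.50295529e+01  9.56524573e+01  1.92107180e-02
  5.91967114e+01  1.75131456e+01]
```

View pics/c7.png

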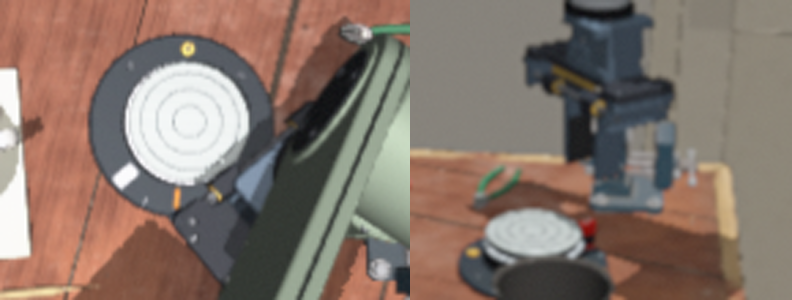

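The plate is centred at left-panel (188,120), and the red lug shows at side-panel (178,228). I'll check the warmer centre and the lug once more.

```bash
python3 - <<'E'
from h import *
print(unproj("top",(330+188/2.733,170+120/2.733),50).round(1),unproj("top",(330+182.5/2.733,170+126.5/2.733),12.5).round(1))
b=grab_frame("side")[160:210,345:400].astype(int);m=(b[...,2]>110)&(b[...,2]>2*b[...,1])&(b[...,2]>2*b[...,0])
n,l,st,ce=cv2.connectedComponentsWithStats(m.astype(np.uint8));i=1+st[1:,4].argmax();print(st[i])
u=ce[i]+[345,160];print(u,[proj("side",(550.3+r*np.cos(a),-292+r*np.sin(a),z)).round(1) for r,a,z in((70,-2.5,40),(70,-2.35,40),(70,-2.65,40))])
E
```

```text
[ 552.5 -291.7   50. ] [ 550.1 -293.3   12.5]
[17 20  7  6 25]
[365.16 182.56] [array([364.7, 181.6]), array([362.6, 180.4]), array([366.4, 183. ])]
```

```bash
python3 -m crank '0 -1.5 0 30 0 0 0;0 0 0 25 0 0 0;0 0 0 15 0 0 0;0 0 0 9 0 0 0;0 0 0 6 0 0 0;0 0 0 0 0 0 0;0 0 0 0 0 0 0'; python3 -m crank '0.5 0 0 0 0 0 0;1 0 0 0 0 0 0;1 0 0 0 0 0 0;1 0 0 0 0 0 0;1 0 0 0 0 0 0;1 0 0 0 0 0 0' 15
```

```text
time_s: 15.8
ee_pos: [491.2, -337.7, 32.1]
ee_rot: [179.9, -0.0, 37.0]
force: [-0.3, 0.6, -0.9]
gripper_width: 46.0
gripper_force: 0.0
time_s: 16.55
ee_pos: [490.7, -337.4, 31.5]
ee_rot: [-180.0, 0.0, 37.0]
force: [-0.9, 0.8, 2.1]
gripper_width: 11.0
gripper_force: 15.0
```

```bash
python3 -m crank '1 0.2 -5.2 0 0 0 4;1 0.4 -7.8 0 0 0 6;1 0.4 -7.8 0 0 0 6;1 0.4 -7.8 0 0 0 6;1 0 0 0 0 0 0;1 0 0 0 0 0 0' 25
```

```text
time_s: 17.3
ee_pos: [478.2, -311.8, 31.5]
ee_rot: [-180.0, 0.0, 15.1]
force: [-1.1, 0.9, 2.6]
gripper_width: 10.6
gripper_force: 25.0
```

```bash
python3 -m crank '1 0.5 -8.5 0 0 0 6.5;1 0.5 -8.5 0 0 0 6.5;1 0.5 -8.5 0 0 0 6.5;1 0.5 -8.5 0 0 0 6.5;1 0.5 -8.5 0 0 0 6.5;1 0.5 -8.5 0 0 0 6.5;1 0.5 -8.5 0 0 0 6.5;1 0.5 -8.5 0 0 0 6.5;1 0 0 0 0 0 0;1 0 0 0 0 0 0'
```

```text
time_s: 18.55
ee_pos: [490.4, -245.6, 31.5]
ee_rot: [-179.9, 0.2, -36.9]
force: [-1.7, 5.1, 5.9]
gripper_width: 10.5
gripper_force: 25.1
```

```bash
python3 -m crank '1 0.3 -5.2 0 0 0 4;1 0.3 -3.9 0 0 0 3;1 0.2 -2.6 0 0 0 2;1 0 0 0 0 0 0;1 0 0 0 0 0 0'
```

```text
time_s: 19.18
ee_pos: [498.4, -236.4, 31.5]
ee_rot: [-179.9, 0.3, -46.0]
force: [-1.2, 7.6, 6.5]
gripper_width: 10.5
gripper_force: 25.1
```

```bash
python3 -m crank '1 0.3 -2.6 0 0 0 2;1 0.2 -1.3 0 0 0 1;1 0 0 0 0 0 0;1 0 0 0 0 0 0'; python3 -m crank '1 0.2 -1.3 0 0 0 1;1 0.2 -1.3 0 0 0 1;1 0 0 0 0 0 0;1 0 0 0 0 0 0'
```

```text
time_s: 19.68
ee_pos: [501.3, -233.7, 31.5]
ee_rot: [-179.9, 0.3, -49.0]
force: [-1.6, 10.3, 7.8]
gripper_width: 10.6
gripper_force: 25.1
time_s: 20.18
ee_pos: [503.0, -232.2, 31.5]
ee_rot: [-180.0, 0.4, -51.0]
force: [-2.8, 10.5, 7.2]
gripper_width: 10.8
gripper_force: 25.1
```

```bash
python3 -m crank '1 -0.6 -1.3 0 0 0 1;1 0 -1.3 0 0 0 1;1 0 0 0 0 0 0;1 0 0 0 0 0 0'; python3 - <<'E'
from h import *
im=grab_frame("top");b=grab_frame("side")
print(env.state()["torque"])
a=im[170:280,330:480];b=b[130:210,310:420]
cv2.imwrite("pics/c8.png",np.hstack([cv2.resize(a,(410,300),interpolation=2),cv2.resize(b,(380,300),interpolation=2)]))
E
```

```text
time_s: 20.68
ee_pos: [504.3, -231.2, 31.5]
ee_rot: [179.9, 0.3, -52.9]
force: [-4.8, 6.7, 7.0]
gripper_width: 10.6
gripper_force: 25.3
[1.34864066 0.77103274 0.41871051]
```

View pics/c8.png

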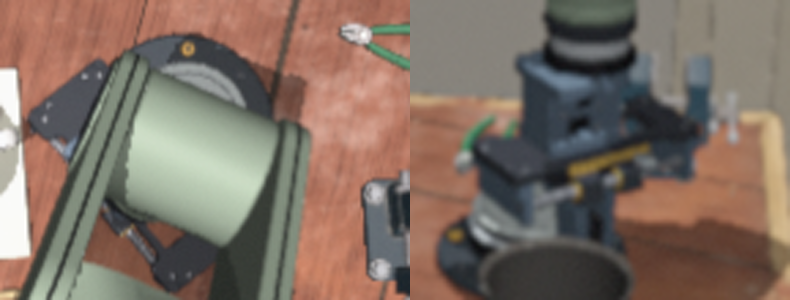

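The arm hides the lug here, but the tangential force has dropped from +4.3 N to about 0 N, so the lug is probably near the stop. One more small push.

```bash
python3 -m crank '1 0 -1.3 0 0 0 0.5;1 0 -1 0 0 0 0;1 0 0 0 0 0 0;1 0 0 0 0 0 0'
```

```text
time_s: 21.28
ee_pos: [504.6, -231.0, 31.4]
ee_rot: [179.7, 0.3, -53.3]
force: [-8.8, 2.0, 9.7]
gripper_width: 11.0
gripper_force: 25.3
```

The tool moved only 0.4 mm for 2.3 mm commanded, and the force now opposes the push, so it's on the stop. I'll release and retract.

```bash
python3 -m crank '0.7 0 0 0 0 0 0;0.4 0 0 0 0 0 0;0 0 0 0 0 0 0;0 0 0 0 0 0 0;0 0 0 0 0 0 0;0 0 0 0 0 0 0' 5; python3 -m crank '0 0 0 -15 0 0 0;0 0 0 -30 0 0 0;0 0 0 -40 0 0 0;0 0 0 -40 0 0 0;0 0 0 -30 0 0 0;0 0 0 -30 0 0 0;0 -20 20 0 0 0 0;0 -40 30 0 0 0 0;0 -40 30 0 0 0 0;0 0 0 0 0 0 0'; python3 -m crank '0 -20 30 0 0 0 0;0 -20 40 0 0 0 0;0 -20 40 0 0 0 0;0 0 0 0 0 0 0;0 0 0 0 0 0 0'; python3 - <<'E'
from h import *
im=grab_frame("top");b=grab_frame("side")
a=im[170:280,250:450];b=b[150:250,310:420]
cv2.imwrite("pics/c9.png",np.vstack([cv2.resize(a,(600,330),interpolation=2),cv2.resize(b,(600,270),interpolation=2)]))
h=im.astype(int);m=(h[...,2]>110)&(h[...,2]>2.2*h[...,1])&(h[...,2]>2.2*h[...,0]);m[:,:370]=0;m[:,430:]=0;m[:180]=0;m[270:]=0
n,l,st,ce=cv2.connectedComponentsWithStats(m.astype(np.uint8))
for i in range(1,n):
  if st[i,4]>8:
    p=unproj("top",ce[i],44.5);d=p-[551,-292.3,0];print(st[i,4],p.round(1),np.hypot(*d[:2]),np.degrees(np.arctan2(d[1],d[0])))
E
```

```text
time_s: 22.02
ee_pos: [508.2, -231.6, 31.5]
ee_rot: [-180.0, -0.0, -53.5]
force: [-1.6, 0.0, -0.1]
gripper_width: 45.6
gripper_force: 0.0
time_s: 23.28
ee_pos: [381.2, -197.6, 217.5]
ee_rot: [180.0, 0.0, -53.5]
force: [-0.0, 0.8, 0.9]
gripper_width: 45.7
gripper_force: 0.0
time_s: 23.9
ee_pos: [261.5, -216.8, 217.3]
ee_rot: [-179.9, -0.2, -53.5]
force: [-1.2, -0.0, -0.5]
gripper_width: 45.6
gripper_force: 0.0
27 [ 507.5 -237.6   44.5] 69.84979931511299 128.4840111713371
32 [ 496.3 -325.6   44.5] 64.05666146597977 -148.69385772184435
```

View pics/c9.png

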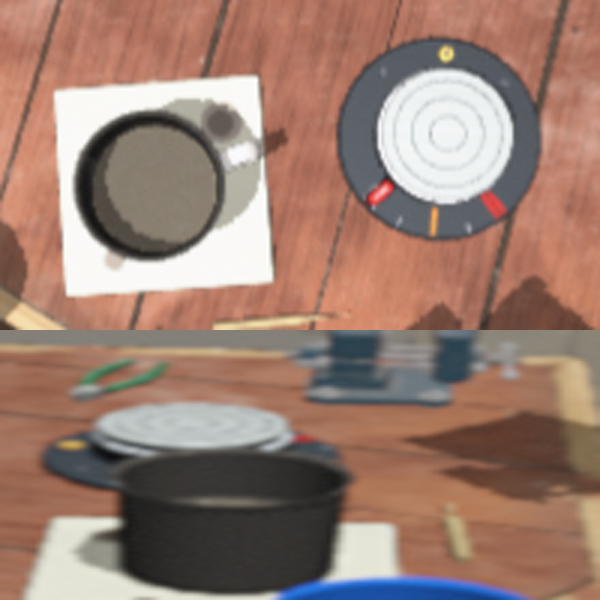

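The lug now covers the white off mark, at crop (380,192): r≈70 mm, 128.5° against about 131° expected. The pot stands upright in the middle of the board, the robot is clear, and I'm handing in.

```bash
python3 -c "
from h import *
print(env.job_done())"
```

```text
the job is handed in; nothing more can be done
None
```

The pot is upright in the middle of the soldering board, the valve collar is turned to the off stop with its lug over the white mark, and the job was handed in at about 24 s of the 51 s allowed.

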